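# Release the locked cash box at the signing table

## Task

The cash box on the signing table has locked shut. Take the release key (a thin steel rod with a thick round grip) from its stand, push its rod straight down through the small hole in the top of the box until the hidden latch trips and the tray springs out, then put the key back upright in its stand and pull the tray out fully to its stop. Leave the other things on the table where they are.

Things in the scene. Friction and masses are not known exactly. Their poses are not given: they have to be found in the camera images.
- cashbox: Fixed grey steel cash box, 190 mm deep (x) x 170 mm wide (y) x 85 mm high; origin at the centre of its underside, z up. Its tray front closes the -x side and adds 10 mm there. It stands with its -x side roughly towards the robot, turned up to 0.25 rad.
- release_hole (a point): Centre of the round access hole, 16 mm across, in the box's 6 mm thick top plate, at the level of the top surface (85 mm above the table), 40 mm behind the box's centre; thin steel ring around it. The latch plate lies hidden 33 mm below this point; pressing it down 8 mm trips it (so about 41 mm below the top surface), its travel ends at 14 mm (47 mm below). It presses back with 3 to 8 N. Axes as the box's.
- tray (a joint): How far the tray is out, m: 0 locked, 0.095 at its stop. It cannot be pulled while latched; when tripped a spring throws it out to about 0.05 and it stays there. It then slides with about 1 to 3 N and stays where it is left. It slides along the box's own -x axis.
- tray_lip (a point): Middle of the top edge of the tray's front panel (panel 10 mm thick in x, 168 mm wide, top edge 80 mm above the table, lower edge 8 mm; its centre plane is this point's). Moves with the tray. Behind the panel the tray is open from above, 140 mm wide inside, floor 14 mm above the table; with the tray sprung out, there is an open gap of about 50 mm between the back of the panel and the box's front. Axes as the box's.
- key_grip (a point): Centre of the release key's round aluminium grip, 26 mm diameter x 60 mm high, axis z. Below the grip is a flange 44 mm across and 6 mm thick (its underside 36 mm below this point) and below that the steel rod, 8 mm diameter, 85 mm long. Mass about 0.14 kg. It starts upright in the stand, the flange resting on the stand's top.
- key_tip (a point): Lower end of the key's rod, on its axis, 121 mm below the centre of the grip.
- stand_hole (a point): Centre of the mouth of the key stand's round hole, 20 mm across, 95 mm deep, at the top of the stand, 100 mm above the table. The stand is a fixed black block 64 x 64 mm on an 84 x 84 mm foot, left or right of the cash box. With the key put back, its flange rests on this top.
- pen_pot: Loose dark steel pot of markers, 72 mm across, 95 mm high (markers stick out to 150 mm), origin under its centre. Bystander.
- mug: Loose white mug, 80 mm across, 92 mm high, origin under its centre. Bystander.
- marker_a: Loose grey marker with black cap lying on the table, 138 mm long (its x), 13 mm thick, origin at the underside. Bystander.
- marker_b: Another such marker, lying. Bystander.

How it is judged:
By the outcome, as a careful person would: the job done as asked, in the order asked, and still so for the second after the job is handed in, with the robot touching nothing.
It also fails if it takes over 61 s, if anything falls off the work surface, if the arm or the gripper's body presses on something with over 40 N, if the wrist force passes 120 N, or if a joint passes its speed limit or range.

## Robot

A 6-joint arm with a two-finger parallel gripper is mounted at the origin on the work surface. World frame = base frame: x ahead of the robot, y to its left, z up, the work surface at z = 0. Lengths are in m, angles in rad, forces in N, time in s.
With the tool pointing down it reaches from about 0.3 to 0.875 m from the base axis. Payload 4.2 kg.
Tool frame: the origin (TCP) lies at the very end of the fingers, on their centre line; the grasp point (between the pads) lies 19 mm behind it; z points along the fingers, y is the line along which they close (so a half turn about z gives the same grasp; the last joint's range is limited). The gripper opens to 85 mm and grips with 20 to 120 N. Pads are 22 mm wide; open, the fingers measure 114 mm over their backs; the gripper's body (76 mm by 85 mm) begins 54 mm behind the grasp point. The pads swing forward as they close: fully open they stand 13 mm farther back than shut.
Start: joints at [-1.31, 0.32, 1.565, -0, 1.257, -0.02], TCP at [0.159, -0.552, 0.231] pointing down, gripper open.
Joint ranges: [-3.11, 3.11], [-0.84, 2.01], [0.21, 2.61], [-1.34, 4.49], [0.05, 2.63], [-2.56, 2.56]. Speed limits (rad/s): [2.57, 2.57, 3.14, 3.14, 3.14, 3.14].

## Interface

Orientations are given as a unit quaternion [x, y, z, w].
In Python, from workcell import monitor, cams, order gives the robot as it stands. The module is installed in compiled form; this text tells all that it offers.
- The arm moves only by the tool apply_moves, never from a script. Its argument "commands" is a list of rows, each a list of 3 entries, a list of its own where there are three numbers: the shift along the tool's x, y, z scaled (see below), then the turn about the tool's z scaled (see below), then the finger opening in mm, from 0 to 85.4. A call has 1 to 20 rows; each row is the pose to reach, as a shift and turn from the pose commanded when the call began, along the tool's axes at that moment, turning the shorter way round; what a row does not reach only later rows make up. The controller multiplies each number of a shift by 20 cm and each number of a turn by 180 degrees. A row lasts 1/8 s, in which the tool goes at most 62.5 mm and 10.7 degrees, less where a joint would pass 70% of its speed; a pose out of reach is approached as far as the arm can. A call with a number of a shift or a turn outside -1 to 1 is refused whole. A call with a gripper value outside its range is refused whole. The fingers move at their own pace and stop on an object; the grip force is fixed at half the most. Time passes only in rows, so rows that repeat a pose let the fingers close. It gives the time, the measured TCP pose, the force, the opening and the grip force at its end, in the units of the state.
- monitor.get_obs(): the state, without advancing time (a new reading comes with each control period).
- cams.grab_frame(name): name is "scene" or "top" or "wrist"; returns (picture, depth): 400x640x3 uint8, red, green, blue; 400x640 float32, m along the optical axis (not along the pixel's ray), 0 where there is no reading.
- cams.calibration(name): a dict with "mtx" (3x3 intrinsics, pixels), "rvec" (rotation vector, rad) and "tvec" (3), from world to camera coordinates, as OpenCV has them. Camera axes: x right, y down, z forward; pixel columns grow to the right and rows downward; lengths in m; the calibration is good to about 2 mm. A picture is of the moment at which its call begins: read the wrist's pose just before it. calibration takes no time and is no camera call; for the wrist camera it gives the pose at the moment of the call.
- order.finish_job(): hands the job in; it is judged then, once.
The state is a dict: "t": time; "q": joint angles; "qvel": joint speeds; "joint_torque": joint torques, N m; "ee_pos": TCP position; "tool_rot": TCP orientation; "contact_force": force on the tool from outside, world axes, zero at the start; "wrist_torque": the same for the moment, N m; "grip_width": opening from 0.0 (shut) to 1.0 (fully open); "grip_force": force on a finger pad.
Only numpy, scipy, OpenCV 4.12 (cv2) and the standard library are available. Lean on these libraries where they do the work, as an engineer would, in place of code of your own. Each camera call takes 0.05 s, during which the arm holds its last target. There are 200 camera calls.

## Working session

There is one attempt and no reset: what is moved stays moved. The work goes in short steps, Python scripts to look and compute and a tool call to move; the robot and the scene stay as the last step left them, time stands still between calls to the robot, and variables do not carry over. Pictures are saved under pics/ and viewed, at most 10 in all, crops included, and the job is handed in when it is done.

Besides the shell and the picture viewer there is one more tool, called after "Request:" by a JSON object that holds its "name" and its "arguments". apply_moves: Moves the arm, as the interface text tells. Shifts and turns lie within -1 to 1; 1 stands for 20 cm of shift or 180 degrees of turn. Its arguments: {"type":"object","properties":{"commands":{"type":"array","items":{"type":"array"}}},"required":["commands"]}

```bash
mkdir -p pics; cat > h.py <<'E'
import numpy as np, cv2
from workcell import monitor, cams, order
def cal(n):
    c=cams.calibration(n); R=cv2.Rodrigues(np.array(c["rvec"],float))[0]
    return np.array(c["mtx"],float),R,np.array(c["tvec"],float).ravel()
def ray(C,uv):
    K,R,t=C; d=R.T@np.linalg.solve(K,[uv[0],uv[1],1]); return -R.T@t,d
def onz(C,uv,z):
    o,d=ray(C,uv); return o+d*(z-o[2])/d[2]
def proj(C,p):
    K,R,t=C; q=K@(R@np.array(p,float)+t); return q[:2]/q[2]
def cloud(C,dep):
    K,R,t=C; v,u=np.mgrid[:dep.shape[0],:dep.shape[1]]
    P=np.stack([(u-K[0,2])/K[0,0]*dep,(v-K[1,2])/K[1,1]*dep,dep],-1)
    return (P-t)@R
def two(A,ua,B,ub):
    o1,d1=ray(A,ua);o2,d2=ray(B,ub)
    s=np.linalg.lstsq(np.stack([d1,-d2],1),o2-o1,rcond=None)[0]
    a,b=o1+s[0]*d1,o2+s[1]*d2
    return (a+b)/2,np.linalg.norm(a-b)
E
python3 - <<'E'
from h import *
o=monitor.get_obs(); print({k:np.round(v,3) for k,v in o.items()})
for n in("scene","top"):
    im,d=cams.grab_frame(n); np.savez(n+"0.npz",im=im,d=d,**dict(zip("KRt",cal(n))))
    cv2.imwrite(f"pics/{n}0.png",im[:,:,::-1]); K,R,t=cal(n); print(n,-R.T@t,K[0,0],R[2])
E
```

```text
{'t': np.float64(0.0), 'q': array([-1.31 ,  0.32 ,  1.566, -0.   ,  1.257, -0.02 ]), 'qvel': array([ 0.002, -0.001,  0.001, -0.001,  0.   , -0.003]), 'joint_torque': array([-2.0000e-03, -4.1553e+01, -2.3416e+01, -0.0000e+00,  8.0000e-03,
       -0.0000e+00]), 'ee_pos': array([ 0.159, -0.552,  0.23 ]), 'tool_rot': array([ 0.99 ,  0.14 , -0.   , -0.001]), 'contact_force': array([-0.089,  0.067, -1.188]), 'wrist_torque': array([ 0.018, -0.046, -0.018]), 'grip_force': np.float64(0.0), 'grip_width': np.float64(1.002)}
scene [ 1.29687862 -0.05196087  1.15463982] 478.97781467857914 [-0.5736005  -0.01832155 -0.81893027]
top [ 0.39002759 -0.06580819  1.37567841] 517.7737648965128 [ 1.04263550e-01 -1.46187561e-04 -9.94549692e-01]
```

View pics/top0.png

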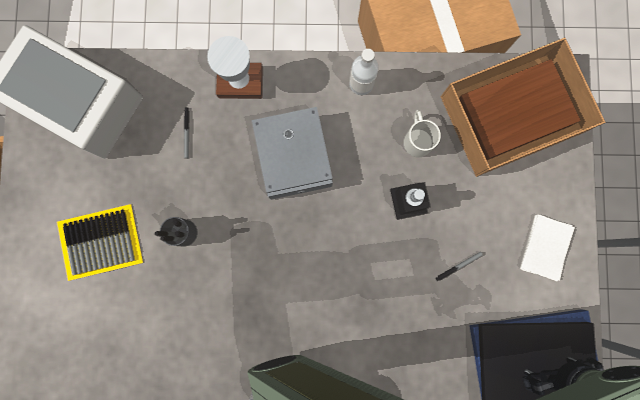

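View pics/scene0.png

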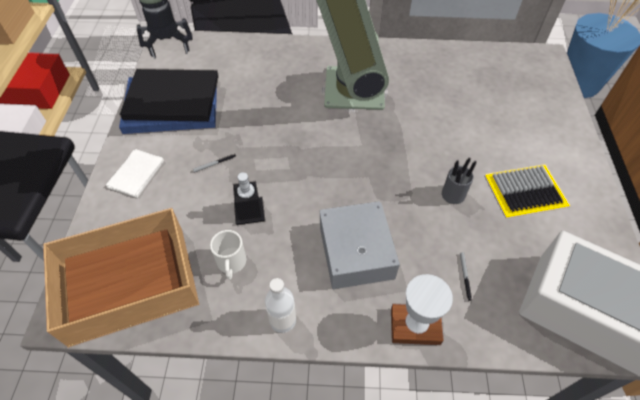

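The top view shows the box around (290,150) with its hole at (288,134), the key in its stand at (415,198), and the mug at (424,136). In the scene view the hole is at (362,250) and the key at (243,181). Next I measure them.

```bash
python3 - <<'E'
from h import *
L={}
for n in("top","scene"):
    f=np.load(n+"0.npz"); L[n]=((f["K"],f["R"],f["t"]),f["im"],f["d"])
def hole(n,c,r=14):
    C,im,d=L[n]; g=cv2.cvtColor(im,cv2.COLOR_RGB2GRAY)
    u,v=c; p=cv2.resize(g[v-r:v+r,u-r:u+r],None,fx=8,fy=8,interpolation=cv2.INTER_CUBIC)
    print(n,g[v-6:v+7,u-7:u+8]); 
hole("top",(288,134)); hole("scene",(362,250))
for n in L:
    C,im,d=L[n]; P=cloud(C,d); ok=d>0
    near=ok&(abs(P[...,0]-0.5)<.35)&(abs(P[...,1])<.45)
    # box top
    rough=onz(C,(288,134) if n=="top" else (362,250),.085); print(n,"hole rough",rough)
    m=ok&(np.hypot(P[...,0]-rough[0],P[...,1]-rough[1])<.2)&(abs(P[...,2]-.085)<.006)
    nl,lab,st,_=cv2.connectedComponentsWithStats(m.astype(np.uint8)); k=1+np.argmax(st[1:,4]); m=lab==k
    r=cv2.minAreaRect((P[m][:,:2]*1000).astype(np.float32)); print(" box",r,np.median(P[m][:,2]))
    kr=onz(C,(415,198) if n=="top" else (243,181),.166)
    nk=ok&(np.hypot(P[...,0]-kr[0],P[...,1]-kr[1])<.08)
    print(" key rough",kr,"zmax",np.percentile(P[nk][:,2],99.5))
    for a,b in((.155,.18),(.09,.112)):
        q=nk&(P[...,2]>a)&(P[...,2]<b); X=P[q]
        if len(X)<5: print(a,len(X)); continue
        (x,y),rad=cv2.minEnclosingCircle((X[:,:2]*1000).astype(np.float32)); print("  ",a,len(X),X.mean(0),(x,y,rad),cv2.minAreaRect((X[:,:2]*1000).astype(np.float32)),np.median(X[:,2]))
E
```

```text
top [[146 148 147 147 146 146 148 149 147 142 143 145 146 146 146]
 [146 146 145 145 147 153 162 173 163 125 126 142 146 146 145]
 [148 144 142 145 164 170 122 112 136 188 187 138 145 144 144]
 [148 145 149 160 147  99  91  90 104 129 174 207 141 142 142]
 [148 145 157 166 115 107 119 101 100 105 159 191 119 143 143]
 [146 134 134 163 108 116 120 102 103 101 105 140 164 143 144]
 [146 134 139 167 110 125 119 102 102 101 116 151 155 144 144]
 [147 145 172 185  81 101 100 102 100 101 129 151 125 144 144]
 [147 146 157 172 138 117  99 101 101 109 159 182 113 144 144]
 [147 145 144 162 180 140 127 127 133 164 189 129 144 145 143]
 [146 145 144 145 144 169 213 204 201 168 128 143 143 143 143]
 [144 142 143 146 146 144 132 117 141 142 145 144 144 143 142]
 [145 143 144 145 145 145 145 144 143 144 143 143 144 144 142]]
scene [[167 167 167 167 166 167 167 168 168 169 169 169 168 169 169]
 [167 167 166 166 169 173 172 173 172 171 170 169 168 168 169]
 [167 166 166 169 175 182 182 181 179 175 172 169 168 168 169]
 [166 164 167 181 173 169 167 166 167 170 174 171 168 169 169]
 [166 166 170 177 
[... 1267 characters left out ...]
[0.69549215 0.02406098 0.085     ]
 box ((653.4342041015625, 12.965370178222656), (202.73854064941406, 171.42581176757812), 12.757296562194824) 0.08648780204871416
 key rough [ 0.55296112 -0.29021205  0.166     ] zmax 0.16871820779180383
   0.155 90 [ 0.54098279 -0.29333948  0.16492004] (537.5421752929688, -293.2577819824219, 14.690300941467285) ((537.1624755859375, -293.4546203613281), (28.585702896118164, 23.748376846313477), 3.9599618911743164) 0.1658562055094549
   0.09 417 [ 0.54696081 -0.29395925  0.10211603] (538.3433837890625, -295.697021484375, 45.06319046020508) ((538.2445068359375, -295.7345886230469), (68.18661499023438, 64.14591979980469), 12.181259155273438) 0.10195603962699834
```

Request:
{"name": "apply_moves", "arguments": {"commands": [[[0.72,-0.235,-0.1],0,85],[[0.72,-0.235,-0.1],0,85],[[0.72,-0.235,-0.1],0,85]]}}

```text
t: 0.48
ee_pos: [0.2867, -0.4656, 0.2515]
tool_rot: [0.99, 0.141, 0.0, -0.0]
contact_force: [0.3, 0.2, 0.7]
grip_width: 0.991
grip_force: 0.0
```

Request:
{"name": "apply_moves", "arguments": {"commands": [[[0.72,-0.235,0],0,85],[[0.72,-0.235,0],0,85],[[0.72,-0.235,0],0,85]]}}

```text
t: 0.85
ee_pos: [0.4121, -0.3802, 0.2508]
tool_rot: [0.99, 0.141, 0.0, -0.0]
contact_force: [-0.5, -0.6, -1.4]
grip_width: 0.993
grip_force: 0.0
```

Request:
{"name": "apply_moves", "arguments": {"commands": [[[0.72,-0.235,0],0.02,85],[[0.72,-0.235,0],0.02,85],[[0.72,-0.235,0],0.02,85],[[0.72,-0.235,0],0.02,85],[[0.72,-0.235,0],0.02,85]]}}

```text
t: 1.48
ee_pos: [0.5346, -0.2976, 0.2509]
tool_rot: [0.994, 0.109, -0.001, -0.0]
contact_force: [-0.0, -0.0, 0.2]
grip_width: 0.996
grip_force: 0.0
```

```bash
cat >> h.py <<'E'
from scipy.spatial.transform import Rotation as Ro
def go(x,y,z,yaw=None):
    o=monitor.get_obs(); Rm=Ro.from_quat(o["tool_rot"]).as_matrix(); p=np.array(o["ee_pos"])
    cy=np.degrees(np.arctan2(Rm[1,0],Rm[0,0]))
    s=Rm.T@(np.array([x,y,z])-p)/.2
    print("t",round(o["t"],2),"at",p.round(4),"yaw",round(cy,2),"shift",s.round(3),"turn",None if yaw is None else round((cy-yaw)/180,4),"F",np.round(o["contact_force"],1),"gw",round(float(o["grip_width"]),3))
E
python3 - <<'E'
from h import *
go(.5374,-.295,.119,12.7)
C=cal("wrist"); im,d=cams.grab_frame("wrist"); np.savez("w1.npz",im=im,d=d)
cv2.imwrite("pics/w1.png",im[:,:,::-1]); print("cam",-C[1].T@C[2],"axis",C[1][2],"proj key top",proj(C,(.5374,-.295,.166)))
P=cloud(C,d); ok=(d>0)&(abs(P[...,2]-.166)<.006)&(np.hypot(P[...,0]-.5374,P[...,1]+.295)<.05)
X=P[ok]; print(len(X)); 
if len(X)>5: print(cv2.minEnclosingCircle((X[:,:2]*1000).astype(np.float32)),np.median(X[:,2]))
E
```

```text
t 1.48 at [ 0.5346 -0.2976  0.2509] yaw 12.47 shift [ 0.017 -0.009  0.66 ] turn -0.0013 F [-0.  -0.   0.2] gw 0.996
cam [ 0.60848815 -0.28059021  0.39410514] axis [-0.28558372 -0.06287155 -0.95628924] proj key top [319.8009949 201.6523546]
783
((539.6387939453125, -294.98162841796875), 13.302690505981445) 0.16667140251158286
```

View pics/w1.png

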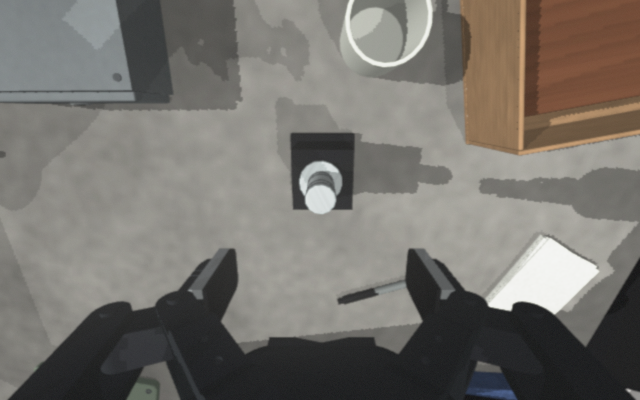

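The wrist view shows the key top at (320,198), centred between the open fingers, and the mug well clear at (388,30). I'll descend and grip.

Request:
{"name": "apply_moves", "arguments": {"commands": [[[0.022,-0.009,0.25],0,85],[[0.022,-0.009,0.5],0,85],[[0.022,-0.009,0.66],0,85],[[0.022,-0.009,0.66],0,85],[[0.022,-0.009,0.66],0,60],[[0.022,-0.009,0.66],0,30],[[0.022,-0.009,0.66],0,10],[[0.022,-0.009,0.66],0,10],[[0.022,-0.009,0.66],0,10],[[0.022,-0.009,0.66],0,10],[[0.022,-0.009,0.66],0,10]]}}

```text
t: 2.9
ee_pos: [0.5398, -0.295, 0.1206]
tool_rot: [0.994, 0.109, 0.001, 0.001]
contact_force: [-1.0, -0.9, 5.9]
grip_width: 0.29
grip_force: 58.6
```

```bash
python3 - <<'E'
from h import *
go(.5385,-.295,.26,12.7); print(monitor.get_obs()["grip_force"])
E
```

```text
t 2.9 at [ 0.5398 -0.295   0.1206] yaw 12.5 shift [-0.005 -0.    -0.697] turn -0.0011 F [-1.  -0.9  5.9] gw 0.29
58.60710024833679
```

Request:
{"name": "apply_moves", "arguments": {"commands": [[[0,0,-0.25],0,10],[[0,0,-0.5],0,10],[[0,0,-0.75],0,10],[[0,0,-0.75],0,10],[[0,0,-0.75],0,10]]}}

```text
t: 3.52
ee_pos: [0.5387, -0.2941, 0.2682]
tool_rot: [0.994, 0.109, -0.001, -0.001]
contact_force: [-0.1, -0.2, -1.8]
grip_width: 0.289
grip_force: 59.5
```

```bash
python3 - <<'E'
from h import *
go(.6965,.0215,.23,12.7)
E
```

```text
t 3.52 at [ 0.5387 -0.2941  0.2682] yaw 12.5 shift [ 1.112 -1.37   0.191] turn -0.0011 F [-0.1 -0.2 -1.8] gw 0.289
```

Request:
{"name": "apply_moves", "arguments": {"commands": [[[0.17,-0.21,0],0,10],[[0.36,-0.44,0],0,10],[[0.555,-0.685,0],0,10],[[0.555,-0.685,0],0,10]]}}

```text
t: 4.03
ee_pos: [0.6186, -0.1325, 0.2663]
tool_rot: [0.994, 0.112, -0.002, -0.001]
contact_force: [-0.3, -0.5, -0.6]
grip_width: 0.29
grip_force: 59.5
```

Request:
{"name": "apply_moves", "arguments": {"commands": [[[0.17,-0.21,0.08],0,10],[[0.36,-0.44,0.15],0,10],[[0.555,-0.685,0.19],0,10],[[0.555,-0.685,0.19],0,10],[[0.555,-0.685,0.19],0,10],[[0.555,-0.685,0.19],0,10]]}}

```text
t: 4.78
ee_pos: [0.6962, 0.0191, 0.2311]
tool_rot: [0.994, 0.108, -0.0, 0.0]
contact_force: [-0.3, -0.9, -1.7]
grip_width: 0.287
grip_force: 59.5
```

```bash
python3 - <<'E'
from h import *
go(.6965,.0215,.23,12.7); o=monitor.get_obs()
for n in ("wrist","top","scene"):
    C=cal(n); im,d=cams.grab_frame(n); np.savez(n+"2.npz",im=im,d=d,K=C[0],R=C[1],t=C[2])
    tip=np.array(o["ee_pos"])-[0,0,.105]
    print(n,"tip",proj(C,tip),"hole",proj(C,(.6965,.0215,.085)))
    if n=="wrist": cv2.imwrite("pics/w2.png",im[:,:,::-1])
    if n=="scene":
        u,v=proj(C,(.6965,.0215,.13)).astype(int); cv2.imwrite("pics/s2.png",cv2.resize(im[v-50:v+50,u-60:u+60,::-1],None,fx=6,fy=6,interpolation=cv2.INTER_CUBIC)); print(u,v)
E
```

```text
t 4.78 at [0.6962 0.0191 0.2311] yaw 12.38 shift [ 0.004 -0.012  0.006] turn -0.0018 F [-0.3 -0.9 -1.7] gw 0.287
wrist tip [321.98029058 198.42318603] hole [319.62782214 185.99154405]
top tip [287.50476019 130.22253481] hole [287.5717155  133.98021229]
scene tip [361.17872232 242.00402246] hole [360.99264403 250.30205516]
362 241
```

View pics/w2.png

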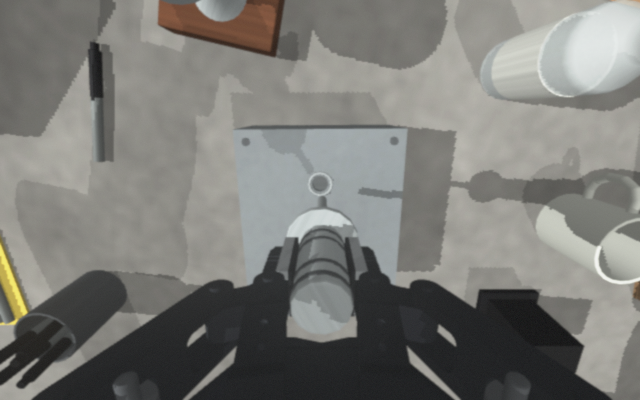

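View pics/s2.png

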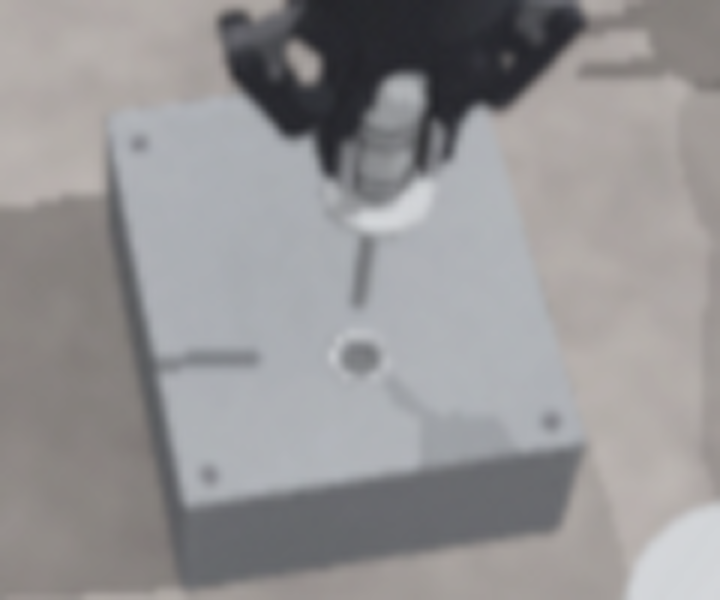

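The wrist view shows the hole at about (319,184) and the rod tip at about (322,198). In the scene crop the tip is at (357,307) and the hole at (360,357), so the key hangs upright close to the hole. I'll compute the residual offset.

```bash
python3 - <<'E'
from h import *
L={}
def ringc(im,u,v,r,thr):
    g=cv2.cvtColor(im,cv2.COLOR_RGB2GRAY)[v-r:v+r+1,u-r:u+r+1]; m=(g>thr).astype(np.uint8)
    c=max(cv2.findContours(m,cv2.RETR_EXTERNAL,cv2.CHAIN_APPROX_NONE)[0],key=cv2.contourArea)
    return cv2.minEnclosingCircle(c), cv2.fitEllipse(c) if len(c)>4 else None, (u-r,v-r), np.median(g)
for n,(u,v),r in(("wrist",(319,184),15),("scene",(362,250),7),("top",(287,134),8)):
    f=np.load(n+"2.npz"); C=(f["K"],f["R"],f["t"]); im=f["im"]
    g=cv2.cvtColor(im,cv2.COLOR_RGB2GRAY); med=np.median(g[v-r:v+r,u-r:u+r])
    m=(g[v-r:v+r+1,u-r:u+r+1]<med-18).astype(np.uint8); nl,lab,st,ce=cv2.connectedComponentsWithStats(m)
    for k in range(1,nl):
        if st[k,4]>6: c=ce[k]+[u-r,v-r]; print(n,"dark",st[k],c.round(2),onz(C,c,.085 if n!="top" else .083).round(4))
    e=ringc(im,u,v,r,med+12); print(n,"ring",np.add(e[0][0],e[2]).round(2),e[0][1],onz(C,np.add(e[0][0],e[2]),.085).round(4))
W=np.load("wrist2.npz"); C=(W["K"],W["R"],W["t"]); S=np.load("scene2.npz"); D=(S["K"],S["R"],S["t"])
print(two(C,(322,198),D,(361.5,242.2)))
print("tip wrist",onz(C,(322,198),.126),"scene",onz(D,(361.5,242.2),.126))
print(cv2.cvtColor(W["im"],cv2.COLOR_RGB2GRAY)[192:210,312:334])
E
```

```text
wrist dark [  7   7  17  17 228] [318.98 183.54] [0.6989 0.0227 0.085 ]
wrist dark [14 27  9  4 28] [322.21 197.79] [0.6846 0.0162 0.085 ]
wrist ring [319.33 184.  ] 12.333433151245117 [0.6985 0.0222 0.085 ]
scene dark [ 4  5  6  6 29] [361.59 250.28] [0.6963 0.023  0.085 ]
scene ring [357. 250.] 1.000100016593933 [0.6961 0.0113 0.085 ]
top dark [ 6  5  7  7 36] [287.89 133.83] [0.6974 0.0208 0.083 ]
top dark [12 14  3  3  8] [292.12 141.12] [0.6786 0.0097 0.083 ]
top ring [285.93 127.5 ] 7.089183807373047 [0.7133 0.026  0.085 ]
(array([0.69694991, 0.01949719, 0.12693368]), np.float64(0.0006992800657757025))
tip wrist [0.69650573 0.01911943 0.126     ] scene [0.69659156 0.0198676  0.126     ]
[[188 184 172 156 147 147 147 146 143 149 156 160 166 182 189 190 174 147
  140 155 162 161]
 [174 183 186 181 172 165 161 157 155 163 172 178 184 190 181 169 153 139
  143 157 161 162]
 [167 171 179 185 187 187 191 183 181 184 186 186 185 173 155 146 154 155
  157 162 162 162]
 [164 164 164 165 172 181 192 186 177 168 162 158 158 156 155 157 160 162
  161 162 162 164]
 [164 163 162 161 162 166 
[... 576 characters left out ...]
3  99  96 100 125 153 162 162
  161 162 160 159]
 [162 162 163 162 160 151 140 129 118 110 104  97  96 100 124 153 161 162
  163 162 161 160]
 [161 162 162 162 159 152 138 127 119 109 102  97  95 100 121 150 162 162
  161 161 161 160]
 [163 161 163 162 158 148 137 127 117 110 103 100  97 100 117 146 157 162
  161 161 162 160]
 [160 160 158 155 152 144 135 125 119 112 107 106 104 106 114 136 151 155
  158 159 161 160]
 [149 147 144 141 136 130 125 125 121 119 119 118 116 115 115 123 130 137
  144 150 155 156]
 [140 135 135 133 131 130 130 131 133 134 135 138 138 135 129 124 122 121
  122 127 135 141]
 [150 151 152 152 157 158 159 162 165 172 175 180 181 177 168 158 146 137
  128 121 121 121]]
```

Request:
{"name": "apply_moves", "arguments": {"commands": [[[0.008,-0.014,0],0,10],[[0.008,-0.014,0.06],0,10],[[0.008,-0.014,0.12],0,10],[[0.008,-0.014,0.16],0,10],[[0.008,-0.014,0.2],0,10],[[0.008,-0.014,0.22],0,10],[[0.008,-0.014,0.24],0,10],[[0.008,-0.014,0.26],0,10],[[0.008,-0.014,0.26],0,10]]}}

```text
t: 6.05
ee_pos: [0.6976, 0.024, 0.179]
tool_rot: [0.994, 0.109, -0.0, 0.0]
contact_force: [-0.1, 0.6, -0.4]
grip_width: 0.286
grip_force: 59.5
```

```bash
python3 - <<'E'
from h import *
go(.6975,.0225,.145,12.7)
C=cal("wrist"); im,d=cams.grab_frame("wrist"); np.savez("wrist3.npz",im=im,d=d,K=C[0],R=C[1],t=C[2])
C2=cal("scene"); i2,_=cams.grab_frame("scene"); u,v=361,246
a=cv2.resize(im[160:240,270:380,::-1],(660,480),interpolation=cv2.INTER_CUBIC)
cv2.imwrite("pics/w3.png",a)
E
```

```text
t 6.05 at [0.6976 0.024  0.179 ] yaw 12.49 shift [-0.002  0.007  0.17 ] turn -0.0012 F [-0.1  0.6 -0.4] gw 0.286
```

View pics/w3.png

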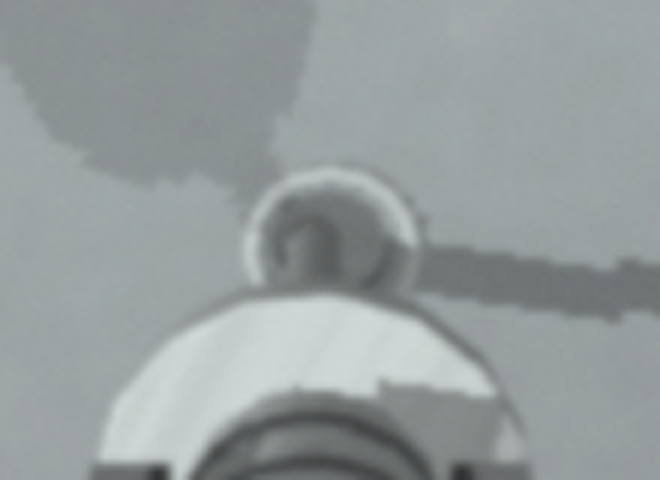

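The crop shows the rod inside the ring, about 2 px left of centre at (318,255) against (332,240). Contact force is near zero. I'll nudge it by 1.5 mm and press.

Request:
{"name": "apply_moves", "arguments": {"commands": [[[0,0.008,0],0,10],[[0,0.008,0.05],0,10],[[0,0.008,0.09],0,10],[[0,0.008,0.12],0,10],[[0,0.008,0.15],0,10],[[0,0.008,0.17],0,10],[[0,0.008,0.17],0,10],[[0,0.008,0.17],0,10]]}}

```text
t: 7.15
ee_pos: [0.6981, 0.0225, 0.1457]
tool_rot: [0.994, 0.109, 0.0, 0.0]
contact_force: [-1.1, -0.6, 4.3]
grip_width: 0.29
grip_force: 60.1
```

```bash
cat > tray.py <<'E'
from h import *
go(.6975,.0225,.145,12.7)
C=cal("top"); im,d=cams.grab_frame("top"); np.savez("topt.npz",im=im,d=d,K=C[0],R=C[1],t=C[2]); P=cloud(C,d)
a=np.array([np.cos(.222),np.sin(.222)]); b=np.array([-a[1],a[0]]); c=np.array([.6582,.0115])
s=(P[...,:2]-c)@a; w=(P[...,:2]-c)@b
m=(d>0)&(abs(w)<.08)&(s>-.25)&(s<-.08)&(P[...,2]>.06)&(P[...,2]<.1)
h,e=np.histogram(s[m],bins=np.arange(-.25,-.075,.005)); print([(round(x,3),int(n)) for x,n in zip(e,h) if n])
E
python3 tray.py
```

```text
t 7.15 at [0.6981 0.0225 0.1457] yaw 12.49 shift [-0.003 -0.001  0.003] turn -0.0012 F [-1.1 -0.6  4.3] gw 0.29
[(np.float64(-0.16), 36), (np.float64(-0.155), 67), (np.float64(-0.15), 52), (np.float64(-0.125), 1), (np.float64(-0.105), 1), (np.float64(-0.1), 6), (np.float64(-0.095), 65), (np.float64(-0.09), 61), (np.float64(-0.085), 57)]
```

The tray is out about 53 mm, so the latch has tripped. I'll withdraw and return the key.

Request:
{"name": "apply_moves", "arguments": {"commands": [[[0,0,-0.15],0,10],[[0,0,-0.35],0,10],[[0,0,-0.62],0,10],[[0,0,-0.62],0,10],[[0,0,-0.62],0,10]]}}

```text
t: 7.82
ee_pos: [0.6978, 0.0224, 0.268]
tool_rot: [0.994, 0.109, -0.001, 0.0]
contact_force: [-0.9, -0.1, -1.0]
grip_width: 0.289
grip_force: 59.7
```

Request:
{"name": "apply_moves", "arguments": {"commands": [[[-0.17,0.21,0],0,10],[[-0.36,0.44,0],0,10],[[-0.555,0.69,0],0,10],[[-0.555,0.69,0],0,10]]}}

```text
t: 8.32
ee_pos: [0.6169, -0.1398, 0.2671]
tool_rot: [0.994, 0.106, -0.002, -0.0]
contact_force: [0.1, 0.4, -1.4]
grip_width: 0.291
grip_force: 59.7
```

Request:
{"name": "apply_moves", "arguments": {"commands": [[[-0.17,0.21,0],0,10],[[-0.36,0.44,0],0,10],[[-0.555,0.69,0.1],0,10],[[-0.555,0.69,0.1],0,10],[[-0.555,0.69,0.1],0,10],[[-0.555,0.69,0.1],0,10]]}}

```text
t: 9.07
ee_pos: [0.542, -0.2935, 0.2492]
tool_rot: [0.994, 0.11, 0.0, -0.0]
contact_force: [-0.2, 1.4, -1.2]
grip_width: 0.288
grip_force: 59.7
```

```bash
python3 - <<'E'
from h import *
go(.5392,-.2945,.22,12.5); p=monitor.get_obs()["ee_pos"]
V=[]
for n in ("wrist","scene"):
    C=cal(n); im,d=cams.grab_frame(n); np.savez(n+"4.npz",im=im,d=d,K=C[0],R=C[1],t=C[2])
    u,v=proj(C,np.array(p)-[0,0,.115]).astype(int); s=6 if n=="scene" else 4; h=int(150/s*1.6); w=int(195/s)
    u0,v0=max(u-w,0),max(v-h,0); print(n,u0,v0,s,"tip",proj(C,np.array(p)-[0,0,.105]),"hole",proj(C,(.5385,-.2952,.1)))
    V.append(cv2.resize(im[v0:v0+2*h,u0:u0+2*w,::-1],(390,480),interpolation=cv2.INTER_CUBIC))
cv2.imwrite("pics/a4.png",np.hstack(V))
E
```

```text
t 9.07 at [ 0.542  -0.2935  0.2492] yaw 12.6 shift [-0.015  0.002  0.146] turn 0.0005 F [-0.2  1.4 -1.2] gw 0.288
wrist 274 135 4 tip [322.10702495 198.55033669] hole [322.8208177  189.73216821]
scene 211 144 6 tip [243.42976129 182.68063788] hole [245.12685753 191.4441105 ]
```

View pics/a4.png

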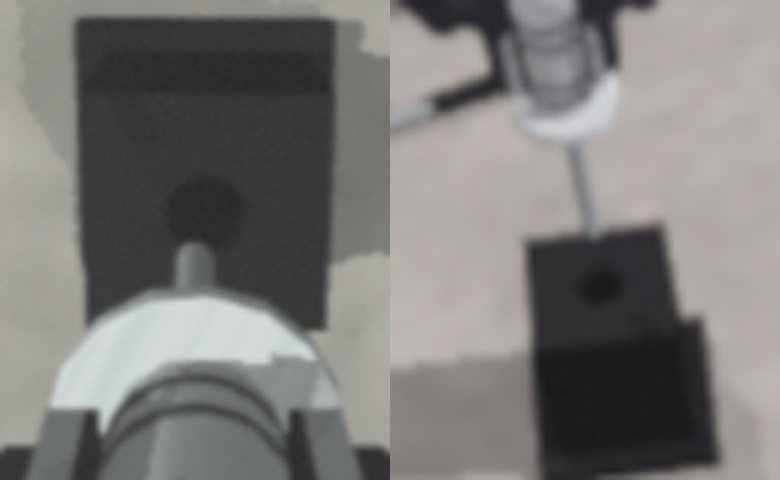

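The left half (wrist) shows the stand hole at (204,212) and the rod end at (195,248). The right half (scene) shows the hole at (210,287) and the tip at (206,233). Converting to offsets:

```bash
python3 - <<'E'
from h import *
A=[];z=monitor.get_obs()["ee_pos"][2]-.105
for n in("wrist","scene"):
    f=np.load(n+"4.npz"); A.append((f["K"],f["R"],f["t"]))
print("hole",two(A[0],(324.2,188),A[1],(245.5,191.8)),"tip",two(A[0],(322,197.8),A[1],(244.8,183)))
for C,h,t in((A[0],(324.2,188),(322,197.8)),(A[1],(245.5,191.8),(244.8,183))):
    print(onz(C,h,.1),onz(C,t,z),onz(C,h,.1)-onz(C,t,z))
go(.5392,-.2945,.2,12.5)
E
```

```text
hole (array([ 0.54034826, -0.29504382,  0.10041456]), np.float64(0.002386651126099411)) tip (array([ 0.54120753, -0.29199379,  0.14111738]), np.float64(0.003221121785608985))
[ 0.54064352 -0.29619585  0.1       ] [ 0.54277681 -0.29326972  0.14449394] [-0.00213329 -0.00292613 -0.04449394]
[ 0.53963736 -0.29401903  0.1       ] [ 0.54312203 -0.28970444  0.14449394] [-0.00348467 -0.00431459 -0.04449394]
t 9.18 at [ 0.5419 -0.2936  0.2495] yaw 12.61 shift [-0.014  0.001  0.247] turn 0.0006 F [ 0.6 -1.2 -1.2] gw 0.29
```

Request:
{"name": "apply_moves", "arguments": {"commands": [[[-0.016,0.009,0.05],0,10],[[-0.016,0.009,0.12],0,10],[[-0.016,0.009,0.2],0,10],[[-0.016,0.009,0.26],0,10],[[-0.016,0.009,0.32],0,10],[[-0.016,0.009,0.32],0,10]]}}

```text
t: 9.93
ee_pos: [0.5377, -0.2972, 0.184]
tool_rot: [0.994, 0.109, -0.001, -0.001]
contact_force: [0.1, 0.8, -2.0]
grip_width: 0.287
grip_force: 59.7
```

```bash
python3 - <<'E'
from h import *
go(.5392,-.295,.1215,12.5)
E
```

```text
t 9.93 at [ 0.5377 -0.2972  0.184 ] yaw 12.48 shift [ 0.01  -0.009  0.312] turn -0.0001 F [ 0.1  0.8 -2. ] gw 0.287
```

Request:
{"name": "apply_moves", "arguments": {"commands": [[[0.006,-0.006,0.06],0,10],[[0.006,-0.006,0.13],0,10],[[0.006,-0.006,0.2],0,10],[[0.006,-0.006,0.26],0,10],[[0.006,-0.006,0.29],0,10],[[0.006,-0.006,0.31],0,10],[[0.006,-0.006,0.31],0,10],[[0.006,-0.006,0.31],0,10]]}}

```text
t: 10.92
ee_pos: [0.5395, -0.2962, 0.1238]
tool_rot: [0.994, 0.109, 0.0, 0.0]
contact_force: [-0.3, -0.6, 0.1]
grip_width: 0.29
grip_force: 59.7
```

```bash
python3 - <<'E'
from h import *
go(.5392,-.295,.1206,12.5)
E
```

```text
t 10.93 at [ 0.5395 -0.2962  0.1238] yaw 12.49 shift [ 0.    -0.006  0.016] turn -0.0001 F [-0.3 -0.6  0.1] gw 0.29
```

Request:
{"name": "apply_moves", "arguments": {"commands": [[[0,0,0.01],0,10],[[0,0,0.014],0,10],[[0,0,0.014],0,10],[[0,0,0.014],0,10]]}}

```text
t: 11.42
ee_pos: [0.5392, -0.2961, 0.1207]
tool_rot: [0.994, 0.109, 0.0, 0.0]
contact_force: [0.2, 0.1, 0.7]
grip_width: 0.286
grip_force: 60.0
```

Request:
{"name": "apply_moves", "arguments": {"commands": [[[0,0,0],0,35],[[0,0,0],0,45],[[0,0,0],0,60],[[0,0,0],0,70],[[0,0,0],0,85],[[0,0,0],0,85],[[0,0,0],0,85],[[0,0,-0.2],0,85],[[0,0,-0.4],0,85],[[0,0,-0.7],0,85],[[0,0,-0.7],0,85],[[0,0,-0.7],0,85]]}}

```text
t: 12.92
ee_pos: [0.5389, -0.2959, 0.2602]
tool_rot: [0.994, 0.109, -0.0, -0.0]
contact_force: [-0.7, 0.8, -0.1]
grip_width: 0.995
grip_force: 0.0
```

```bash
python3 - <<'E'
from h import *
C=cal("wrist"); im,d=cams.grab_frame("wrist"); P=cloud(C,d)
i2,_=cams.grab_frame("scene")
a=im[120:260,240:400,::-1]; b=i2[120:260,170:330,::-1]
cv2.imwrite("pics/a5.png",cv2.resize(np.hstack([a,b]),None,fx=2.5,fy=2.5))
n=np.hypot(P[...,0]-.539,P[...,1]+.295)<.05
for lo,hi in((.155,.18),(.102,.112)):
    X=P[n&(d>0)&(P[...,2]>lo)&(P[...,2]<hi)]
    if len(X)>4: print(len(X),cv2.minEnclosingCircle((X[:,:2]*1000).astype(np.float32)),np.median(X[:,2]))
E
python3 tray.py
```

```text
733 ((539.0413208007812, -295.7419738769531), 13.211525917053223) 0.16651596431970347
687 ((540.7130126953125, -297.9532775878906), 41.23599624633789) 0.10659180073614728
t 13.03 at [ 0.5384 -0.2956  0.2588] yaw 12.49 shift [ 1.122 -1.38   0.569] turn -0.0012 F [-0.4 -0.  -0.5] gw 0.996
[(np.float64(-0.16), 66), (np.float64(-0.155), 129), (np.float64(-0.15), 94), (np.float64(-0.135), 1), (np.float64(-0.13), 1), (np.float64(-0.105), 1), (np.float64(-0.1), 5), (np.float64(-0.095), 139), (np.float64(-0.09), 126), (np.float64(-0.085), 121)]
```

View pics/a5.png

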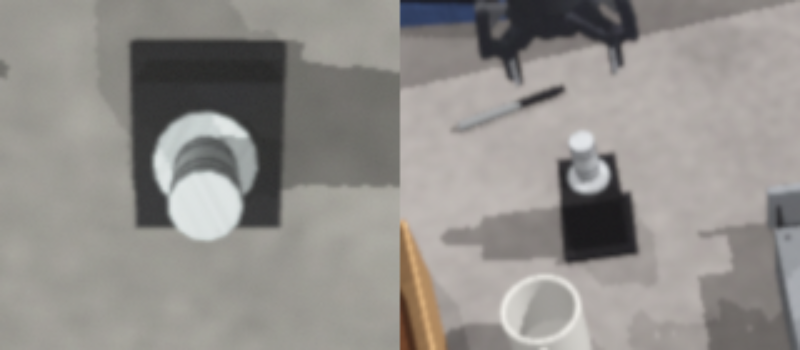

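Both views show the key seated upright, with its flange on the stand, its top at 0.1665 m and its axis at (0.539,-0.296). Next I close the fingers and go above the tray gap.

Request:
{"name": "apply_moves", "arguments": {"commands": [[[0.155,-0.685,0],0,0],[[0.155,-0.685,0],0,0],[[0.155,-0.685,0],0,0],[[0.155,-0.685,0],0,0]]}}

```text
t: 13.58
ee_pos: [0.5397, -0.155, 0.2599]
tool_rot: [0.994, 0.11, -0.001, 0.0]
contact_force: [-0.6, -0.0, -0.8]
grip_width: 0.135
grip_force: 0.0
```

Request:
{"name": "apply_moves", "arguments": {"commands": [[[0.155,-0.685,0.3],0,0],[[0.155,-0.685,0.5],0,0],[[0.155,-0.685,0.6],0,0],[[0.155,-0.685,0.6],0,0],[[0.155,-0.685,0.6],0,0],[[0.155,-0.685,0.6],0,0]]}}

```text
t: 14.32
ee_pos: [0.542, -0.0168, 0.1422]
tool_rot: [0.994, 0.108, 0.002, 0.001]
contact_force: [-0.5, 0.6, 0.2]
grip_width: 0.001
grip_force: 0.0
```

```bash
python3 - <<'E'
from h import *
go(.5392,-.0154,.045,12.7)
C=cal("wrist"); im,d=cams.grab_frame("wrist"); P=cloud(C,d)
cv2.imwrite("pics/a6.png",im[:,:,::-1])
a=np.array([np.cos(.222),np.sin(.222)]); b=np.array([-a[1],a[0]]); p=np.array(monitor.get_obs()["ee_pos"])[:2]
s=(P[...,:2]-p)@a; w=(P[...,:2]-p)@b
for w0 in(-.05,.05):
  m=(d>0)&(abs(w-w0)<.015)&(abs(s)<.08)&(P[...,2]>.07)&(P[...,2]<.095)
  h,e=np.histogram(s[m],bins=np.arange(-.08,.08,.004)); print([(round(float(x),3),int(n)) for x,n in zip(e,h) if n])
E
```

```text
t 14.32 at [ 0.542  -0.0168  0.1422] yaw 12.38 shift [-0.014 -0.01   0.486] turn -0.0018 F [-0.5  0.6  0.2] gw 0.001
[(-0.036, 28), (-0.032, 177), (-0.028, 250), (-0.024, 154), (0.024, 42), (0.028, 223), (0.032, 246), (0.036, 245), (0.04, 233), (0.044, 250), (0.048, 255), (0.052, 265), (0.056, 264), (0.06, 265), (0.064, 266), (0.068, 269), (0.072, 309)]
[(-0.036, 37), (-0.032, 177), (-0.028, 247), (-0.024, 153), (0.024, 39), (0.028, 227), (0.032, 241), (0.036, 242), (0.04, 241), (0.044, 247), (0.048, 264), (0.052, 260), (0.056, 262), (0.06, 267), (0.064, 267), (0.068, 265), (0.072, 303)]
```

View pics/a6.png

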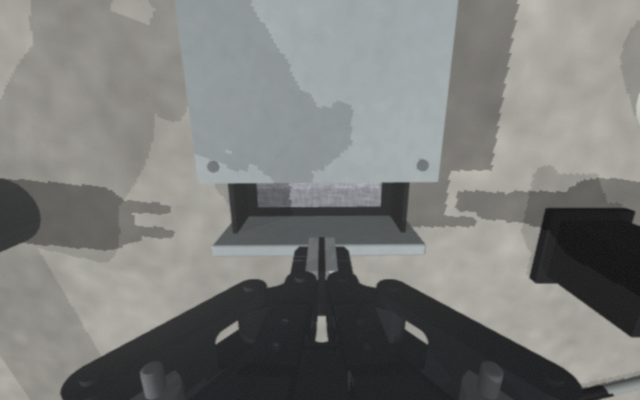

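The view shows the closed fingers over the open gap, in front of the box edge at row 183, with the panel at rows 215–250. The gap runs from −21 to +27 mm about the tool, so I'll descend.

Request:
{"name": "apply_moves", "arguments": {"commands": [[[0.01,0,0],0,0],[[0.01,0,0.1],0,0],[[0.01,0,0.25],0,0],[[0.01,0,0.4],0,0],[[0.01,0,0.475],0,0],[[0.01,0,0.475],0,0],[[0.01,0,0.475],0,0]]}}

```text
t: 15.25
ee_pos: [0.5434, -0.0148, 0.0466]
tool_rot: [0.994, 0.109, 0.001, 0.0]
contact_force: [0.9, 0.5, -0.7]
grip_width: 0.001
grip_force: 0.0
```

Request:
{"name": "apply_moves", "arguments": {"commands": [[[-0.02,0,0],0,0],[[-0.04,0,0],0,0],[[-0.06,0,0],0,0],[[-0.08,0,0],0,0],[[-0.1,0,0],0,0],[[-0.12,0,0],0,0],[[-0.14,0,0],0,0],[[-0.16,0,0],0,0],[[-0.18,0,0],0,0],[[-0.2,0,0],0,0],[[-0.22,0,0],0,0],[[-0.23,0,0],0,0],[[-0.23,0,0],0,0]]}}

```text
t: 16.88
ee_pos: [0.4968, -0.0247, 0.0453]
tool_rot: [0.994, 0.109, -0.001, -0.0]
contact_force: [-0.1, 0.1, -0.5]
grip_width: -0.001
grip_force: 0.1
```

```bash
python3 tray.py
```

```text
t 16.88 at [ 0.4968 -0.0247  0.0453] yaw 12.48 shift [ 1.03  -0.014 -0.5  ] turn -0.0012 F [-0.1  0.1 -0.5] gw -0.001
[(np.float64(-0.19), 38), (np.float64(-0.185), 51), (np.float64(-0.18), 21), (np.float64(-0.1), 3), (np.float64(-0.095), 47), (np.float64(-0.09), 59), (np.float64(-0.085), 71)]
```

Tray is now about 84 mm out, so I'll creep on to the stop.

Request:
{"name": "apply_moves", "arguments": {"commands": [[[-0.015,0,0],0,0],[[-0.03,0,0],0,0],[[-0.04,0,0],0,0],[[-0.045,0,0],0,0],[[-0.05,0,0],0,0],[[-0.05,0,0],0,0],[[-0.05,0,0],0,0]]}}

```text
t: 17.8
ee_pos: [0.4876, -0.0268, 0.0455]
tool_rot: [0.994, 0.109, -0.0, 0.0]
contact_force: [0.1, 1.2, 0.3]
grip_width: 0.003
grip_force: 0.2
```

```bash
python3 tray.py
```

```text
t 17.8 at [ 0.4876 -0.0268  0.0455] yaw 12.49 shift [ 1.078 -0.014 -0.498] turn -0.0012 F [0.1 1.2 0.3] gw 0.003
[(np.float64(-0.2), 32), (np.float64(-0.195), 51), (np.float64(-0.19), 21), (np.float64(-0.1), 6), (np.float64(-0.095), 89), (np.float64(-0.09), 95), (np.float64(-0.085), 102)]
```

Request:
{"name": "apply_moves", "arguments": {"commands": [[[-0.005,0,0],0,0],[[-0.01,0,0],0,0],[[-0.01,0,0],0,0]]}}

```text
t: 18.23
ee_pos: [0.4857, -0.0273, 0.0455]
tool_rot: [0.994, 0.109, -0.0, 0.0]
contact_force: [0.9, 1.3, -0.0]
grip_width: 0.002
grip_force: 0.4
```

Request:
{"name": "apply_moves", "arguments": {"commands": [[[-0.005,0,0],0,0],[[-0.01,0,0],0,0],[[-0.01,0,0],0,0]]}}

```text
t: 18.6
ee_pos: [0.4845, -0.0276, 0.0456]
tool_rot: [0.994, 0.109, 0.001, 0.0]
contact_force: [3.6, 2.1, -2.0]
grip_width: 0.001
grip_force: 2.0
```

Request:
{"name": "apply_moves", "arguments": {"commands": [[[-0.005,0,0],0,0],[[-0.005,0,0],0,0],[[-0.005,0,0],0,0]]}}

```text
t: 18.98
ee_pos: [0.4845, -0.0276, 0.0457]
tool_rot: [0.994, 0.109, 0.002, 0.0]
contact_force: [5.1, 3.6, -4.4]
grip_width: -0.002
grip_force: 3.2
```

Request:
{"name": "apply_moves", "arguments": {"commands": [[[-0.005,0,0],0,0],[[-0.005,0,0],0,0],[[-0.005,0,0],0,0]]}}

```text
t: 19.35
ee_pos: [0.4846, -0.0277, 0.0458]
tool_rot: [0.994, 0.108, 0.003, 0.0]
contact_force: [8.1, 4.0, -5.9]
grip_width: 0.001
grip_force: 4.3
```

```bash
python3 tray.py
```

```text
t 19.35 at [ 0.4846 -0.0277  0.0458] yaw 12.45 shift [ 1.096 -0.015 -0.49 ] turn -0.0014 F [ 8.1  4.  -5.9] gw 0.001
[(np.float64(-0.205), 9), (np.float64(-0.2), 53), (np.float64(-0.195), 32), (np.float64(-0.19), 1), (np.float64(-0.17), 1), (np.float64(-0.1), 11), (np.float64(-0.095), 104), (np.float64(-0.09), 106), (np.float64(-0.085), 109)]
```

The position stays put while the force rises, so the tray is at its stop. I'll back off, lift clear and verify.

Request:
{"name": "apply_moves", "arguments": {"commands": [[[0.04,0,0],0,0],[[0.08,0,0],0,0],[[0.08,0,0],0,0],[[0.08,0,-0.3],0,0],[[0.08,0,-0.6],0,0],[[0.08,0,-0.9],0,0],[[0.08,0,-0.9],0,0],[[0.08,0,-0.9],0,0],[[0.08,0,-0.9],0,0]]}}

```text
t: 20.52
ee_pos: [0.4962, -0.0246, 0.2236]
tool_rot: [0.994, 0.109, -0.002, -0.0]
contact_force: [-0.5, 0.8, -0.4]
grip_width: -0.002
grip_force: 0.0
```

```bash
python3 tray.py; python3 - <<'E'
from h import *
im,_=cams.grab_frame("scene"); cv2.imwrite("pics/end.png",im[:,:,::-1])
E
```

```text
t 20.52 at [ 0.4962 -0.0246  0.2236] yaw 12.49 shift [ 1.035 -0.012  0.389] turn -0.0012 F [-0.5  0.8 -0.4] gw -0.002
[(np.float64(-0.205), 10), (np.float64(-0.2), 119), (np.float64(-0.195), 103), (np.float64(-0.19), 4), (np.float64(-0.165), 1), (np.float64(-0.09), 2), (np.float64(-0.085), 2)]
```

View pics/end.png

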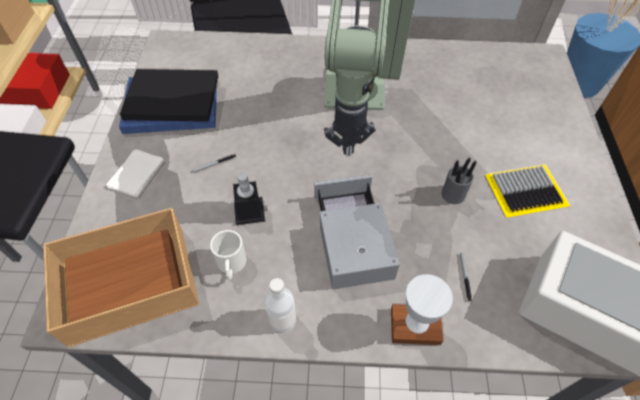

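The final view shows the tray fully out at (345,195), the key upright in its stand at (246,190), the bystanders where they were, and the robot clear.

```bash
python3 -c "
from workcell import order; print(order.finish_job())"
```

```text
the job is handed in; nothing more can be done
None
```

The job is handed in after about 21 s: the key tripped the latch and is back upright in its stand, the tray is pulled out to its stop, and the other things on the table look unmoved in the final view.

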